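# Move the lift-off glazed door to the cabinet with the clean glasses

### The arm

A 6-joint arm with a two-finger parallel gripper is mounted at the origin on the work surface; the furniture and walls round the work are solid. World frame = base frame: x ahead of the robot, y to its left, z up, the work surface at z = 0. Lengths are in m, angles in rad, forces in N, time in s.
With the tool pointing down it reaches from about 0.35 to 0.85 m from the base axis. Payload 8.1 kg.
Tool frame: the origin (TCP) lies at the very end of the fingers, on their centre line; the grasp point (between the pads) lies 19 mm behind it; z points along the fingers, y is the line along which they close (so a half turn about z gives the same grasp; the last joint's range is limited). The gripper opens to 93 mm and grips with 3 to 60 N. Pads are 15 mm wide; open, the fingers measure 128 mm over their backs; the gripper's body (75 mm by 188 mm) begins 65 mm behind the grasp point.
Start: joints at [1.021, 0.13, 1.488, -0, 1.523, -0.085], TCP at [0.269, 0.536, 0.219] pointing down, gripper open.
Joint ranges: [-2.96, 2.96], [-0.89, 2.26], [0.02, 2.5], [-1.34, 4.48], [0, 2.73], [-2.66, 2.66]. Speed limits (rad/s): [2.39, 2.39, 2.79, 3.14, 3.14, 3.14].

### API

Orientations are given as a rotation vector (axis times angle).
In Python, from plant import monitor, eyes, ticket gives the robot as it stands.
- The arm moves only by the tool arm_command, never from a script. Its argument "deltas" is a list that holds one entry, the list of rows, each a list of 6 numbers: the shift along the world's x, y, z in cm, then the turn, a rotation vector about the world's x, y, z in degrees. In form: [[[tx, ty, tz, rx, ry, rz], ...]]. A call has 1 to 12 rows; each row shifts and turns the commanded pose from where the row before left it; what a row does not reach is not made up. A row lasts 1/12 s, in which the tool goes at most 41.7 mm and 7.16 degrees, less where a joint would pass 70% of its speed; a pose out of reach is approached as far as the arm can. A call is refused whole if a number of a shift passes 4.17 or a number of a turn 7.16, either way. A call with a gripper value outside its range is refused whole. "gripper" is the opening, from -1 (shut) to 1 (fully open), set as the call begins (left out, the last holds). The fingers move at their own pace and stop on an object; "squeeze" is the grip in N (left out, the last holds). Time passes only in rows, so rows that do not move let the fingers close. It gives the time, the measured TCP pose, the force, the opening and the grip force at its end, in the units of the state.
- monitor.read_state(): the state, without advancing time (a new reading comes with each control period).
- eyes.read_camera(name): name is "scene" or "top"; returns the picture (384x512x3 uint8, blue, green, red); there is no depth.
- eyes.camera_model(name): a dict with "fx", "fy", "cx", "cy" (pixels), "rvec" (rotation vector, rad) and "tvec" (3), from world to camera coordinates, as OpenCV has them. Camera axes: x right, y down, z forward; pixel columns grow to the right and rows downward; lengths in m; the calibration is good to about 2 mm. A picture is of the moment at which its call begins. camera_model takes no time and is no camera call.
- ticket.close_job(): hands the job in; it is judged then, once.
The state is a dict: "t": time; "q": joint angles; "dq": joint speeds; "joint_torque": joint torques, N m; "tool_pos": TCP position; "orientation": TCP orientation; "force": force on the tool from outside, world axes, zero at the start; "wrist_torque": the same for the moment, N m; "opening": finger opening in m; "gripper_force": force on a finger pad.
Only numpy, scipy, OpenCV 4.12 (cv2) and the standard library are available. Lean on these libraries where they do the work, as an engineer would, in place of code of your own. Each camera call takes 0.05 s, during which the arm holds its last target. There are 200 camera calls.

### The job

The small glazed door hangs on the emptied glass cabinet; move it over to the other one, which has the clean glasses in it. Pinch the two upright tabs of its hinge together to draw both sprung pins and lift the door straight up off its cradles; then, with the pins still drawn, lower it gently into the other cabinet's cradles until you feel it bedded, and only then let the pins spring home and leave it hanging. Do not force the hinges, and leave the glasses and the small things in front alone.

Things in the scene. Friction and masses are not known exactly. Their poses are not given: they have to be found in the camera images.
- door: glazed oak door, 0.35 kg (+-40 %), on a steel take-apart spring hinge. Origin: middle of the hinge axis; y along the axis, z up, -x the outside. Panel 144 wide (y), 12 thick, from 20 to 180 below the origin. Round hinge barrel along the top, 14 diameter, y -86 to +86; a 7 diameter pin sticks out 10 past each end when home, and is inside the barrel when drawn.
- tabs (a point): on the door, midway between the two upright tabs of its pins, 20 above the hinge axis. Axes as the door. Each tab is flat: 3 thick (y), 20 wide (x), rising from 2 to 42 above the axis. Outer faces at y +-26 with pins home, +-15 drawn. Pinch the pair along y, fingertips 10 to 16 above the axis, and carry the door by them. Between them a housing reaches 8 above the axis.
- pin_l (a joint): pin at the door's +y end: 0 = home (sprung out), 0.011 = fully drawn in, at its stop. Its spring resists with about 4 N at home and 8 N fully drawn.
- pin_r (a joint): pin at the door's -y end: same values and spring as pin_l.
- cabinet_a: open-fronted oak cabinet, empty, 80 deep (x), 196 wide (y), 196 high, fixed to the counter; the door hangs on it at the start. Origin: centre of its underside; front towards -x. Its hinge bracket is like that of cabinet_b.
- cabinet_b: the same kind of cabinet with two glasses in it and no door; fixed. Steel hinge bracket on top: two V cradles at y +-75 to +-84 (90 degree V, open upward, flanks 14 to either side) bed the door's barrel; outside each an upright ear, inner face y +-89.5, 8 thick, 26 square, with a 9 diameter bore for the pin, centred on the bedded axis. Pins drawn, the door has 3.5 of side play between the ears.
- mount_a (a point): on cabinet_a: middle of its hinge axis, where the door's origin lies when hung; 12 in front of the cabinet's front face, 208 above its underside. Axes as the cabinet.
- mount_b (a point): on cabinet_b: nominal middle of its hinge axis, 12 in front of the front face, 208 above the underside; axes as the cabinet. The bracket sits in slotted holes on packing: the true axis is up to 6 higher or lower and up to 4 nearer or farther (x) than this point, by an amount not told; it is level and parallel to y.
- glass_1: tasting glass standing inside cabinet_b, 65 diameter, 155 high; origin: centre of its foot. Not to be disturbed.
- glass_2: the other tasting glass inside cabinet_b, 66 diameter, 157 high; origin: centre of its foot. Not to be disturbed.
- stopper: bottle stopper standing on its knob in front of the cabinets, 35 diameter, 58 high; origin: centre of its underside. Not to be disturbed.
- foil_cutter: black capsule cutter lying in front of the cabinets, 43x48x16; origin: centre of its underside. Not to be disturbed.

How it is judged:
By the outcome, as a careful person would: the job done as asked, in the order asked, and still so for the second after the job is handed in, with the robot touching nothing.
It also fails if it takes over 51 s, if anything falls off the work surface, if the arm or the gripper's body presses on something with over 40 N, if the wrist force passes 120 N, or if a joint passes its speed limit or range.

## Working session

There is one attempt and no reset: what is moved stays moved. The work goes in short steps, Python scripts to look and compute and a tool call to move; the robot and the scene stay as the last step left them, time stands still between calls to the robot, and variables do not carry over. Pictures are saved under pics/ and viewed, at most 12 in all, crops included, and the job is handed in when it is done.

Besides the shell and the picture viewer there is one more tool, called after ">>>" as name(argument=value, ...), one argument or row to a line, values as JSON. arm_command: Moves the arm, as the interface text tells. Its arguments: {"type":"object","properties":{"deltas":{"type":"array"},"gripper":{"type":"number"},"squeeze":{"type":"number"}},"required":["deltas"]}

```bash
ls; mkdir -p pics
python3 - <<'E'
from plant import monitor, eyes
import cv2
for n in("scene","top"):
    im=eyes.read_camera(n); cv2.imwrite(f"pics/{n}0.png",im)
    cv2.imwrite(f"pics/{n}0b.png",cv2.resize(im,(800,600),interpolation=cv2.INTER_CUBIC))
    print(eyes.camera_model(n))
print(monitor.read_state())
E
```

```text
pics
{'fx': 394.7505117304196, 'fy': 394.7505117304196, 'cx': 259.00050356736995, 'cy': 183.94100900255162, 'rvec': array([ 2.19621148, -0.53960392,  0.28210637]), 'tvec': array([-0.40671386,  0.23706643,  0.76194848])}
{'fx': 350.56848246215293, 'fy': 350.56848246215293, 'cx': 249.4421622231616, 'cy': 192.09590091378237, 'rvec': array([ 2.13769355, -1.96658737,  0.30854797]), 'tvec': array([-0.0480024 ,  0.48101942,  0.85199591])}
{'t': 0.1, 'q': array([ 1.02059585e+00,  1.31081031e-01,  1.48916986e+00,  1.43029853e-05,
        1.52299848e+00, -8.53643197e-02]), 'dq': array([-0.00091683, -0.00141098, -0.00303111, -0.00114404,  0.00070999,
        0.00076218]), 'joint_torque': array([ 7.76008656e-04, -5.61339641e+01, -4.93095839e+01,  7.70661095e-02,
        2.90904671e-02, -1.02814772e-04]), 'tool_pos': array([0.26865283, 0.53592045, 0.21769539]), 'orientation': array([-7.23485460e-01, -3.05660426e+00,  2.46464190e-03]), 'force': array([ 0.10724418, -0.23932634,  0.12924557]), 'wrist_torque': array([-0.02322673,  0.00796417,  0.0029349 ]), 'gripper_force': 0.0, 'opening': 0.0930358388780188}
```

View pics/scene0b.png

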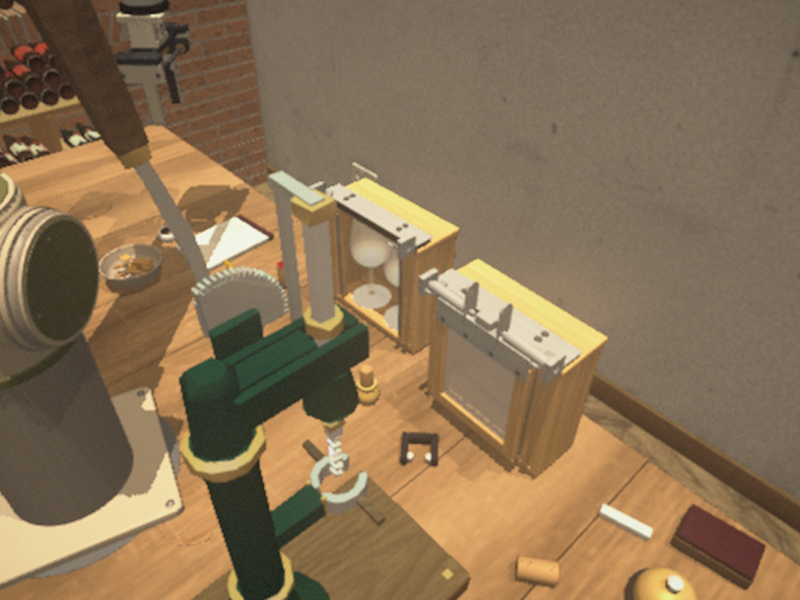

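View pics/top0b.png

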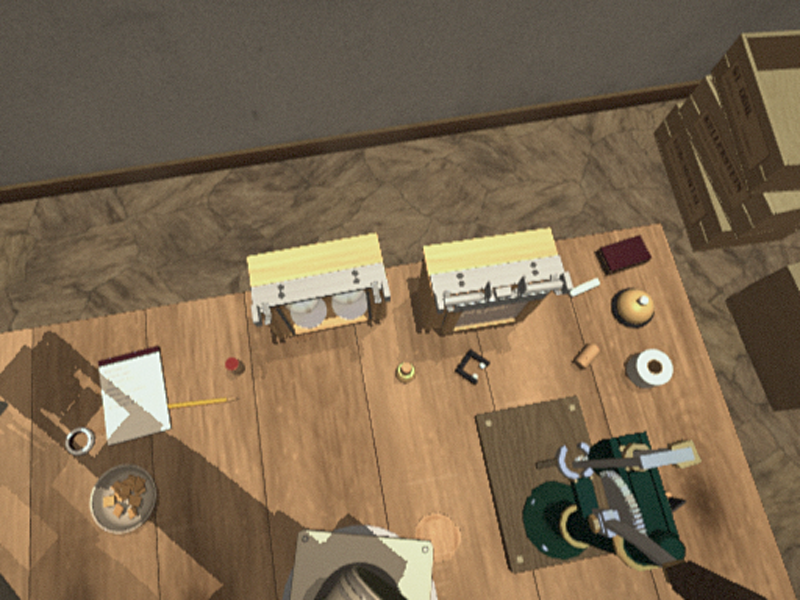

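Run:
```python
import cv2
s=cv2.imread("pics/scene0.png");t=cv2.imread("pics/top0.png")
cv2.imwrite("pics/s1.png",cv2.resize(s[105:255,200:400],None,fx=4,fy=4,interpolation=cv2.INTER_CUBIC))
a=t[140:215,158:258];b=t[140:215,266:366]
cv2.imwrite("pics/t1.png",cv2.resize(cv2.vconcat([cv2.hconcat([a[:,:100]]),b]),None,fx=4,fy=4,interpolation=cv2.INTER_CUBIC))
```

```text
(no output)
```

View pics/s1.png

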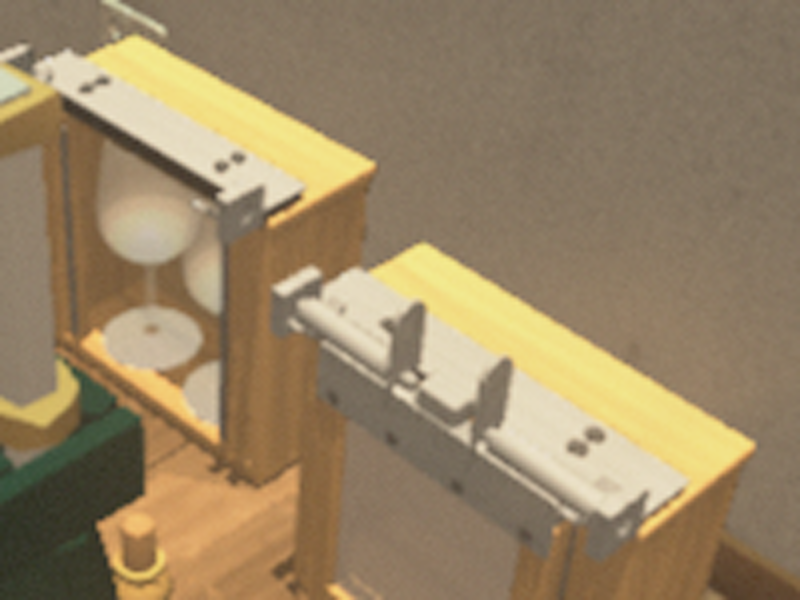

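View pics/t1.png

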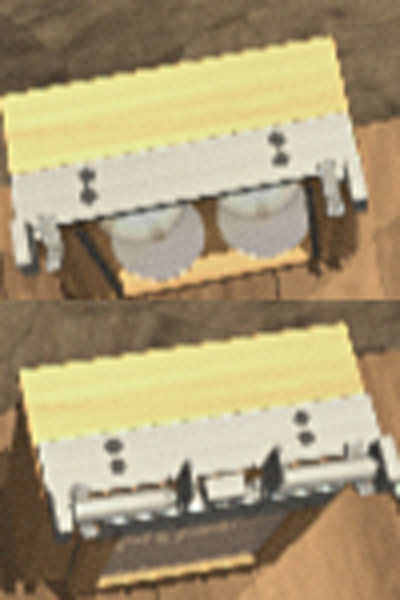

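```bash
cat > h.py <<'E'
import numpy as np, cv2
from plant import eyes
from scipy.optimize import least_squares
M={n:eyes.camera_model(n) for n in("scene","top")}
def proj(n,X):
    m=M[n];K=np.array([[m["fx"],0,m["cx"]],[0,m["fy"],m["cy"]],[0,0,1]])
    return cv2.projectPoints(np.array(X,float).reshape(-1,3),m["rvec"],m["tvec"],K,None)[0][:,0]
def tri(ps,pt):
    r=least_squares(lambda X:np.r_[proj("scene",X)[0]-ps,proj("top",X)[0]-pt],[.5,0,.2])
    return r.x,np.abs(r.fun).max()
E
python3 - <<'E'
from h import *
S=lambda u,v:np.array([u/4+200,v/4+105])-.375
TB=lambda u,v:np.array([u/4+158,v/4+140])-.375
TA=lambda u,v:np.array([u/4+266,(v-300)/4+140])-.375
C={}
for k,a,b in [("A bl",S(424,243),TA(20,370)),("A br",S(754,445),TA(346,322)),("B bl",S(135,35),TB(3,97)),("B br",S(375,168),TB(333,37)),
 ("A tabL",S(415,300),TA(187,460)),("A tabR",S(503,358),TA(277,447)),("A scr1",S(577,447),TA(305,437)),("A scr2",S(596,434),TA(302,417)),
 ("B scr1",S(222,166),TB(281,158)),("B scr2",S(238,156),TB(277,138)),("B scl1",S(87,88),TB(89,197)),("B scl2",S(103,79),TB(87,175))]:
    X,e=tri(a,b);C[k]=X;print(k,X.round(4),round(e,2))
for k in"AB":
    d=C[k+" bl"]-C[k+" br"];yaw=np.arctan2(-d[0],d[1]);L=np.linalg.norm(d)
    c=(C[k+" bl"]+C[k+" br"])/2;R=np.array([[np.cos(yaw),-np.sin(yaw)],[np.sin(yaw),np.cos(yaw)]])
    print(k,"yaw",np.degrees(yaw),L,"mount",c[:2]+R@[-.092,0])
E
```

```text
A bl [ 0.536  -0.0531  0.1959] 0.32
A br [ 0.5831 -0.2446  0.1957] 0.17
B bl [0.4957 0.2065 0.1978] 0.19
B br [0.5516 0.0186 0.1947] 0.26
A tabL [ 0.4675 -0.1436  0.2471] 0.35
A tabR [ 0.4796 -0.1921  0.246 ] 0.31
A scr1 [ 0.5044 -0.2181  0.2059] 0.43
A scr2 [ 0.516  -0.2161  0.2069] 0.39
B scr1 [0.4687 0.0406 0.2075] 0.28
B scr2 [0.4802 0.044  0.2085] 0.27
B scl1 [0.4367 0.1456 0.2079] 0.44
B scl2 [0.4485 0.1483 0.2095] 0.21
A yaw 13.799483600402562 0.19721524758389128 mount [ 0.47022473 -0.17081668]
B yaw 16.557100248252773 0.195987947559424 mount [0.43546547 0.08635101]
```

>>> arm_command(
  deltas=[
    [[0.85,-2.9,1.2,0,0,3.4],[0.85,-2.9,1.2,0,0,3.4],[0.85,-2.9,1.2,0,0,3.4],[0.85,-2.9,1.2,0,0,3.4],[0.85,-2.9,1.2,0,0,3.4],[0.85,-2.9,1.2,0,0,3.4],[0.85,-2.9,1,0,0,3.4],[0.85,-2.9,1,0,0,3.4],[0.85,-2.9,1,0,0,3.4],[0.85,-2.9,0,0,0,3.4],[0.85,-2.9,0,0,0,3.4],[0.85,-2.9,0,0,0,3.4]],
  ],
  gripper=1,
  squeeze=25,
)

```text
t: 1.1
tool_pos: [0.371, 0.187, 0.3206]
orientation: [-0.392, 3.117, 0.0]
force: [0.4, -1.4, 0.3]
opening: 0.0929
gripper_force: 0.0
```

>>> arm_command(
  deltas=[
    [[0.85,-2.9,0,0,0,0],[0.85,-2.9,0,0,0,0],[0.85,-2.9,0,0,0,0],[0.85,-2.9,0,0,0,0],[0.85,-2.9,0,0,0,0],[0.85,-2.9,0,0,0,0],[0.85,-2.9,0,0,0,0],[0.85,-2.9,0,0,0,0],[0.85,-2.9,0,0,0,0],[0.85,-2.9,0,0,0,0],[0,0,0,0,0,0],[0,0,0,0,0,0]],
  ],
)

```text
t: 2.1
tool_pos: [0.4557, -0.1028, 0.3198]
orientation: [0.383, -3.117, -0.001]
force: [0.8, 0.3, 0.3]
opening: 0.0928
gripper_force: 0.0
```

```bash
cat > st.py <<'E'
from plant import monitor
import numpy as np
from scipy.spatial.transform import Rotation as R
def show():
    s=monitor.read_state();r=R.from_rotvec(s["orientation"]).as_matrix()
    y=r[:,1];print("t",s["t"],"p",s["tool_pos"].round(4),"yaw",np.degrees(np.arctan2(-y[0],y[1])).round(2),"tilt",r[:,2].round(4),"F",s["force"].round(1),"Tq",s["wrist_torque"].round(2),"open",round(s["opening"],4),"g",round(s["gripper_force"],1))
if __name__=="__main__": show()
E
python3 st.py
```

```text
t 2.1 p [ 0.4557 -0.1028  0.3198] yaw 14.0 tilt [-1.7e-03  7.0e-04 -1.0e+00] F [0.8 0.3 0.3] Tq [ 0.05  0.02 -0.04] open 0.0928 g 0.0
```

>>> arm_command(
  deltas=[
    [[0.8,-3.3,0,0,0,0],[0.8,-3.3,0,0,0,0],[0,0,-1,0,0,0],[0,0,-1.5,0,0,0],[0,0,-1.5,0,0,0],[0,0,-1.5,0,0,0],[0,0,-1.5,0,0,0],[0,0,-1,0,0,0],[0,0,-1,0,0,0],[0,0,-0.7,0,0,0],[0,0,0,0,0,0],[0,0,0,0,0,0]],
  ],
)

```text
t: 3.1
tool_pos: [0.4719, -0.1674, 0.2237]
orientation: [0.388, -3.117, -0.0]
force: [-0.7, 0.4, -0.3]
opening: 0.0929
gripper_force: 0.0
```

Run:
```python
from plant import eyes; import cv2,st
st.show()
s=eyes.read_camera("scene");t=eyes.read_camera("top")
a=cv2.resize(s[150:250,265:365],None,fx=4,fy=4,interpolation=cv2.INTER_CUBIC);b=cv2.resize(t[125:225,266:366],None,fx=4,fy=4,interpolation=cv2.INTER_CUBIC)
cv2.imwrite("pics/g1.png",cv2.hconcat([a,b]))
```

```text
t 3.1 p [ 0.4719 -0.1674  0.2237] yaw 14.18 tilt [-2.e-04  1.e-04 -1.e+00] F [-0.7  0.4 -0.3] Tq [0.04 0.01 0.03] open 0.0929 g 0.0
```

View pics/g1.png

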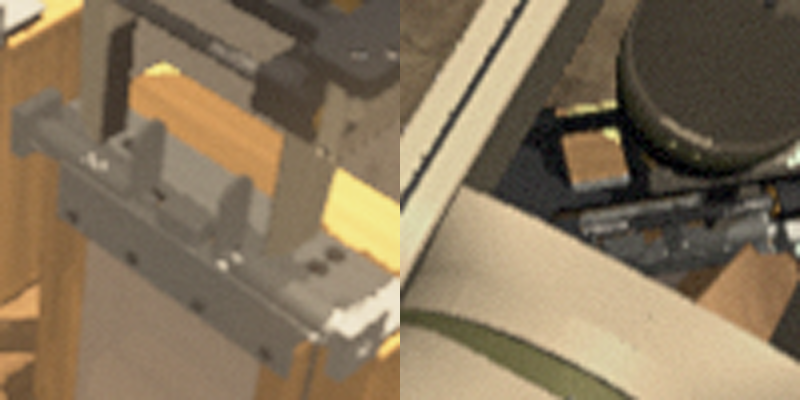

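>>> arm_command(
  deltas=[
    [[0,-0.1,-0.3,0,0,0],[0,0,0,0,0,0],[0,0,0,0,0,0]],
  ],
)

```text
t: 3.45
tool_pos: [0.472, -0.1688, 0.2208]
orientation: [-0.387, 3.117, -0.0]
force: [-0.0, -0.4, -0.4]
opening: 0.0931
gripper_force: 0.0
```

>>> arm_command(
  deltas=[
    [[0,0,0,0,0,0],[0,0,0,0,0,0],[0,0,0,0,0,0],[0,0,0,0,0,0],[0,0,0,0,0,0],[0,0,0,0,0,0],[0,0,0,0,0,0],[0,0,0,0,0,0],[0,0,0,0,0,0],[0,0,0,0,0,0]],
  ],
  gripper=-1,
  squeeze=25,
)

```text
t: 4.28
tool_pos: [0.472, -0.1686, 0.2207]
orientation: [-0.387, 3.117, 0.0]
force: [-0.3, -1.0, 1.5]
opening: 0.0314
gripper_force: 7.8
```

```bash
python3 st.py
```

```text
t 4.2833 p [ 0.472  -0.1686  0.2207] yaw 14.17 tilt [ 1.e-04  0.e+00 -1.e+00] F [-0.3 -1.   1.5] Tq [0.13 0.06 0.02] open 0.0314 g 7.8
```

Almost drawn; let the fingers settle.

>>> arm_command(
  deltas=[
    [[0,0,0,0,0,0],[0,0,0,0,0,0],[0,0,0,0,0,0],[0,0,0,0,0,0]],
  ],
)

```text
t: 4.62
tool_pos: [0.472, -0.1687, 0.2208]
orientation: [-0.388, 3.117, -0.0]
force: [-0.3, -0.3, 1.5]
opening: 0.0293
gripper_force: 25.0
```

```bash
python3 st.py
```

```text
t 4.6167 p [ 0.472  -0.1687  0.2208] yaw 14.17 tilt [ 2.e-04 -1.e-04 -1.e+00] F [-0.3 -0.3  1.5] Tq [0.1 0.1 0. ] open 0.0293 g 25.0
```

>>> arm_command(
  deltas=[
    [[0,0,0.2,0,0,0],[0,0,0.3,0,0,0],[0,0,0.5,0,0,0],[0,0,0.5,0,0,0],[0,0,0.5,0,0,0],[0,0,0.8,0,0,0],[0,0,0.8,0,0,0],[0,0,1,0,0,0],[0,0,1,0,0,0],[0,0,0.8,0,0,0],[0,0,0.6,0,0,0],[0,0,0,0,0,0]],
  ],
)

```text
t: 5.62
tool_pos: [0.4726, -0.169, 0.2927]
orientation: [-0.387, 3.115, -0.002]
force: [0.5, 0.7, -3.7]
opening: 0.0296
gripper_force: 25.0
```

```bash
python3 st.py
```

```text
t 5.6167 p [ 0.4726 -0.169   0.2927] yaw 14.17 tilt [ 0.0026 -0.0013 -1.    ] F [ 0.5  0.7 -3.7] Tq [ 0.05 -0.07 -0.08] open 0.0296 g 25.0
```

>>> arm_command(
  deltas=[
    [[-0.4,-0.1,0,0,0,0],[-0.8,-0.2,0,0,0,0],[-1.2,-0.3,0,0,0,0],[-1.2,-0.3,0,0,0,0],[-1.2,-0.3,0,0,0,0],[-1.0,-0.3,0,0,0,0],[-0.7,-0.1,0,0,0,0],[-0.3,0.3,0,0,0,0],[-0.2,0.8,0,0,0,0.1],[-0.2,1.3,0,0,0,0.2],[-0.2,1.7,0,0,0,0.2],[-0.2,2.0,0,0,0,0.2]],
  ],
)

```text
t: 6.62
tool_pos: [0.3958, -0.1222, 0.2905]
orientation: [0.406, -3.115, -0.001]
force: [1.4, 0.3, -4.9]
opening: 0.0293
gripper_force: 25.0
```

>>> arm_command(
  deltas=[
    [[-0.2,2.2,0,0,0,0.2],[-0.2,2.2,0,0,0,0.2],[-0.2,2.2,0,0,0,0.2],[-0.2,2.2,0,0,0,0.2],[-0.2,2.2,0,0,0,0.2],[-0.2,2.0,0,0,0,0.2],[-0.2,2.0,0,0,0,0.2],[-0.2,1.7,0,0,0,0.2],[0,1.3,0,0,0,0.2],[0,0.8,0,0,0,0],[0,0.4,0,0,0,0],[0,0,0,0,0,0]],
  ],
)

```text
t: 7.62
tool_pos: [0.3797, 0.0694, 0.2906]
orientation: [0.458, -3.108, -0.0]
force: [-1.0, 0.3, -3.0]
opening: 0.0294
gripper_force: 25.0
```

>>> arm_command(
  deltas=[
    [[0,0,0,0,0,0],[0,0,0,0,0,0]],
  ],
)

```text
t: 7.78
tool_pos: [0.38, 0.0679, 0.2906]
orientation: [0.455, -3.108, 0.0]
force: [0.5, -0.3, -3.8]
opening: 0.0294
gripper_force: 25.0
```

Run:
```python
from plant import eyes; import cv2,st
st.show()
s=eyes.read_camera("scene");t=eyes.read_camera("top")
a=cv2.resize(s[80:230,170:300],None,fx=4,fy=4,interpolation=cv2.INTER_CUBIC)[:,:400*1+120];b=cv2.resize(t[120:270,150:220+0],None,fx=4,fy=4,interpolation=cv2.INTER_CUBIC)
cv2.imwrite("pics/g2.png",cv2.hconcat([a,b]))
```

```text
t 7.7833 p [0.38   0.0679 0.2906] yaw 16.64 tilt [-1.e-04 -3.e-04 -1.e+00] F [ 0.5 -0.3 -3.8] Tq [ 0.   -0.09 -0.02] open 0.0294 g 25.0
```

View pics/g2.png

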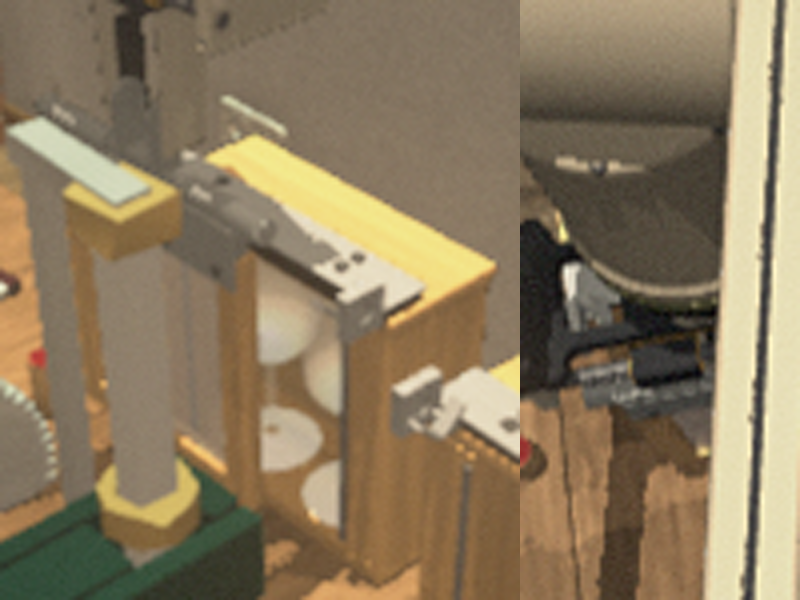

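Run:
```python
from h import *
def L(o,yaw,p):
    c,s=np.cos(np.radians(yaw)),np.sin(np.radians(yaw));return np.array(o)+[c*p[0]-s*p[1],s*p[0]+c*p[1],p[2]]
print("barrel end pred",proj("scene",L([.380,.0679,.278],16.65,[0,-.086,0])),"obs",265/4+170-.4,225/4+80-.4)
print("A bore pred",proj("scene",L([.472,-.169,.208],13.9,[0,-.0975,0])),proj("scene",L([.4702,-.1708,.208],13.9,[0,-.0975,0])),"obs",626/4+200-.4,522/4+105-.4)
o=[.4355,.0864,.208]
for dx in(-.004,0,.004):
  for dz in(-.006,0,.006): print(dx,dz,proj("scene",L(o,16.7,[dx,-.0975,dz])).round(1))
print("B bore obs",245/4+200-.4,217/4+105-.4)
# ear tops in top view, ear height 13
for n,y in(("L",.0935),("R",-.0935)):
  print(n,[proj("top",L(o,16.7,[x,y,.013])).round(1).tolist() for x in(-.013,.013)])
print("obs L front",22/4+158,266/4+140,"R front",360/4+158,207/4+140)
# screws relative to mount, A and B frames
A=np.array([[.5044,-.2181,.2059],[.516,-.2161,.2069]]);B=np.array([[.4687,.0406,.2075],[.4802,.044,.2085]])
for P,o2,yw in((A,[.4715,-.1695],13.9),(B,o[:2],16.7)):
  c,s=np.cos(np.radians(yw)),np.sin(np.radians(yw));d=P[:,:2]-o2;print((d@np.array([[c,-s],[s,c]])).round(4),P[:,2].mean())
```

```text
barrel end pred [[238.37141461 137.4257099 ]] obs 235.85 135.85
A bore pred [[356.68424026 234.58495565]] [[356.51761932 235.67529493]] obs 356.1 235.1
-0.004 -0.006 [[262.  161.4]]
-0.004 0 [[262.1 159. ]]
-0.004 0.006 [[262.1 156.5]]
0 -0.006 [[263.4 160.6]]
0 0 [[263.4 158.2]]
0 0.006 [[263.5 155.8]]
0.004 -0.006 [[264.8 159.8]]
0.004 0 [[264.8 157.4]]
0.004 0.006 [[264.9 155. ]]
B bore obs 260.85 158.85
L [[[164.1, 203.2]], [[162.5, 192.1]]]
R [[[248.2, 186.5]], [[245.8, 175.7]]]
obs L front 163.5 206.5 R front 248.0 191.75
[[ 0.0203 -0.0551]
 [ 0.032  -0.0559]] 0.2064
[[ 0.0186 -0.0534]
 [ 0.0306 -0.0535]] 0.208
```

```bash
cat > ov.py <<'E'
from h import *
def L(o,yaw,p):
    c,s=np.cos(np.radians(yaw)),np.sin(np.radians(yaw));return np.array(o)+[c*p[0]-s*p[1],s*p[0]+c*p[1],p[2]]
I={"scene":cv2.imread("pics/scene0.png"),"top":cv2.imread("pics/top0.png")}
def draw(n,u,v,o,yaw,f=10,w=40,h=30):
    im=cv2.resize(I[n][v:v+h,u:u+w],None,fx=f,fy=f,interpolation=cv2.INTER_CUBIC)
    for sg in(1,-1):
        P=np.array([L(o,yaw,[x,y*sg,z]) for y in(.0895,.0975) for x,z in((-.013,-.013),(.013,-.013),(.013,.013),(-.013,.013))])
        q=((proj(n,P)-[u,v]+.5)*f-.5).round().astype(int)
        for k in(0,4): cv2.polylines(im,[q[k:k+4]],True,(255,255,0) if k else (0,0,255),1)
    return im
E
python3 - <<'E'
from ov import *
o=[.4355,.0864,.208];y=16.7
cv2.imwrite("pics/ov.png",cv2.vconcat([cv2.hconcat([draw("scene",245,142,o,y),draw("scene",190,100,o,y)]),cv2.hconcat([draw("top",150,182,o,y),draw("top",225,168,o,y)])]))
E
```

```text
(no output)
```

View pics/ov.png

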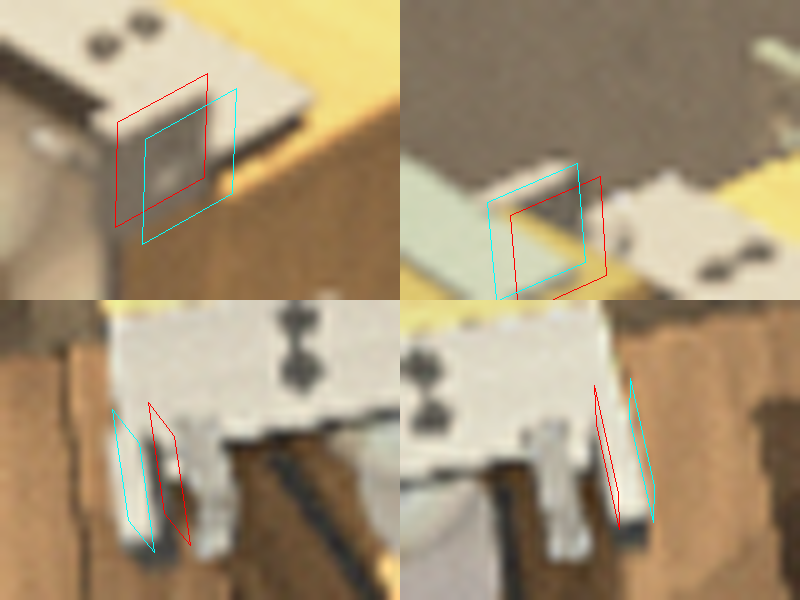

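Run:
```python
from ov import *
S=lambda u,v:np.array([u/4+200,v/4+105])-.375
TB=lambda u,v:np.array([u/4+158,v/4+140])-.375
z=lambda u0,v0,u,v:np.array([u0+u/10,v0+v/10])-.45
cab=[("scene",(.04,.098,-.012),S(135,35)),("scene",(.04,-.098,-.012),S(375,168)),("scene",(-.04,-.098,-.208),S(255,483)),
("top",(.04,.098,-.012),TB(3,97)),("top",(.04,-.098,-.012),TB(333,37))]
cab=[(n,(p[0]+.052,p[1],p[2]),q) for n,p,q in cab]
ear=[("scene",(-.013,-.0975,.013),z(245,142,100,132)),("scene",(.013,-.0975,.013),z(245,142,206,90)),("scene",(.013,-.0975,-.013),z(245,142,211,190)),("scene",(-.013,-.0975,-.013),z(245,142,106,238)),
("scene",(.013,.0895,.013),z(190,100,178,166)),("scene",(.013,.0975,.013),z(190,100,163,150)),
("top",(-.013,.0975,.013),z(150,182,124,241)),("top",(-.013,.0895,.013),z(150,182,158,238)),("top",(-.013,-.0895,.013),z(225,168,214,220)),("top",(-.013,-.0975,.013),z(225,168,250,217))]
f=lambda x,D:np.concatenate([proj(n,L([x[0],x[1],x[2]],x[3]*100,p))[0]-q for n,p,q in D])
r=least_squares(lambda x:f([x[0],x[1],.208,x[2]],cab),[.4355,.0864,.167]);print("cab",r.x,r.fun.round(1))
e=least_squares(lambda x:f(x,ear),[.4355,.0864,.208,.167]);print("ear",e.x,e.fun.round(1))
e=least_squares(lambda x:f([x[0],x[1],x[2],.167],ear),[.4355,.0864,.208]);print("ear yaw fixed",e.x,e.fun.round(1))
```

```text
cab [0.43560726 0.08930847 0.15781176] [ 0.1  0.2 -0.8 -0.6  0.7  2.3 -0.5 -0.7 -0.5 -0.2]
ear [0.42884991 0.0859057  0.21193939 0.15787559] [ 1.   0.3 -0.2 -0.5 -1.   0.1  0.3  0.3 -0.   0.  -0.7  0.3 -0.5 -0.2
 -0.2 -0.6  0.4  0.2  0.4 -0.1]
ear yaw fixed [0.42875836 0.08630693 0.21135799] [ 1.5  0.1  0.1 -0.7 -0.7 -0.1  0.8  0.2 -0.7  0.4 -1.4  0.7 -0.5  0.5
 -0.2  0.1  0.2 -0.3  0.2 -0.7]
```

>>> arm_command(
  deltas=[
    [[0.4,0.1,0,0,0,-0.3],[0.8,0.3,0,0,0,0],[0.9,0.4,0,0,0,0],[0.9,0.4,0,0,0,0],[0.9,0.3,0,0,0,0],[0.7,0.2,0,0,0,0],[0.35,0.1,0,0,0,0],[0,0,0,0,0,0],[0,0,0,0,0,0],[0,0,0,0,0,0]],
  ],
)

```text
t: 8.72
tool_pos: [0.4292, 0.0862, 0.2906]
orientation: [0.447, -3.109, 0.0]
force: [0.6, 0.3, -4.1]
opening: 0.0295
gripper_force: 25.0
```

>>> arm_command(
  deltas=[
    [[0,0,-0.3,0,0,0],[0,0,-0.5,0,0,0],[0,0,-0.6,0,0,0],[0,0,-0.6,0,0,0],[0,0,-0.6,0,0,0],[0,0,-0.5,0,0,0],[0,0,-0.4,0,0,0],[0,0,-0.3,0,0,0],[0,0,-0.2,0,0,0],[0,0,0,0,0,0],[0,0,0,0,0,0],[0,0,0,0,0,0]],
  ],
)

```text
t: 9.72
tool_pos: [0.4296, 0.0864, 0.251]
orientation: [-0.447, 3.109, 0.0]
force: [0.5, -0.4, -2.7]
opening: 0.0293
gripper_force: 25.0
```

Run:
```python
from plant import eyes; import cv2,st
st.show()
s=eyes.read_camera("scene");t=eyes.read_camera("top")
cv2.imwrite("pics/scene2.png",s);cv2.imwrite("pics/top2.png",t)
a=cv2.resize(s[100:200,190:290],None,fx=4,fy=4,interpolation=cv2.INTER_CUBIC);b=cv2.resize(t[140:240,158:258],None,fx=4,fy=4,interpolation=cv2.INTER_CUBIC)
c=cv2.resize(s[140:170,240:280],(400,200*3//2),interpolation=cv2.INTER_CUBIC)[:200];d=cv2.resize(t[170:200,225:265],(400,300),interpolation=cv2.INTER_CUBIC)[100:]
cv2.imwrite("pics/g3.png",cv2.vconcat([cv2.hconcat([a,b]),cv2.hconcat([c,d])]))
```

```text
t 9.7167 p [0.4296 0.0864 0.251 ] yaw 16.37 tilt [ 5.e-04  1.e-04 -1.e+00] F [ 0.5 -0.4 -2.7] Tq [ 0.02  0.07 -0.03] open 0.0293 g 25.0
```

View pics/g3.png

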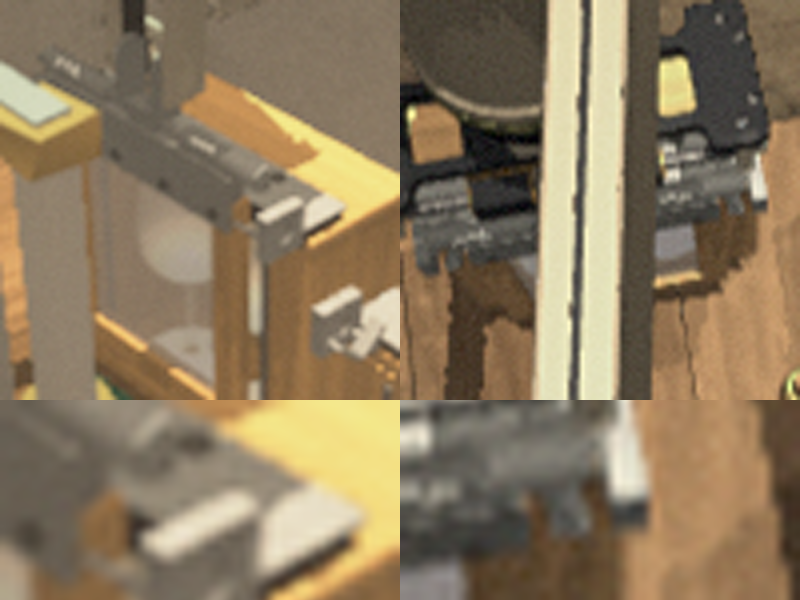

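>>> arm_command(
  deltas=[
    [[0,0,-0.15,0,0,0],[0,0,-0.15,0,0,0],[0,0,-0.15,0,0,0],[0,0,-0.15,0,0,0],[0,0,-0.15,0,0,0],[0,0,0,0,0,0]],
  ],
)

```text
t: 10.32
tool_pos: [0.4292, 0.0863, 0.2426]
orientation: [0.447, -3.109, -0.0]
force: [0.2, -0.4, -4.4]
opening: 0.0292
gripper_force: 25.0
```

```bash
python3 st.py
```

```text
t 10.3167 p [0.4292 0.0863 0.2426] yaw 16.37 tilt [-7.e-04 -1.e-04 -1.e+00] F [ 0.2 -0.4 -4.4] Tq [0.06 0.04 0.  ] open 0.0292 g 25.0
```

>>> arm_command(
  deltas=[
    [[0,0,-0.1,0,0,0],[0,0,-0.1,0,0,0],[0,0,-0.1,0,0,0],[0,0,-0.1,0,0,0],[0,0,-0.1,0,0,0],[0,0,0,0,0,0],[0,0,0,0,0,0]],
  ],
)

```text
t: 10.9
tool_pos: [0.4294, 0.0864, 0.2381]
orientation: [0.447, -3.109, -0.0]
force: [-0.3, 0.3, -4.3]
opening: 0.0293
gripper_force: 25.0
```

>>> arm_command(
  deltas=[
    [[0,0,-0.1,0,0,0],[0,0,-0.1,0,0,0],[0,0,-0.1,0,0,0],[0,0,0,0,0,0],[0,0,0,0,0,0]],
  ],
)

```text
t: 11.32
tool_pos: [0.4294, 0.0864, 0.235]
orientation: [0.447, -3.109, -0.0]
force: [0.2, 0.5, -4.0]
opening: 0.0293
gripper_force: 25.0
```

```bash
python3 st.py
```

```text
t 11.3167 p [0.4294 0.0864 0.235 ] yaw 16.37 tilt [-2.e-04 -0.e+00 -1.e+00] F [ 0.2  0.5 -4. ] Tq [0.05 0.06 0.02] open 0.0293 g 25.0
```

>>> arm_command(
  deltas=[
    [[0,0,-0.1,0,0,0],[0,0,-0.1,0,0,0],[0,0,-0.1,0,0,0],[0,0,0,0,0,0],[0,0,0,0,0,0]],
  ],
)

```text
t: 11.73
tool_pos: [0.4294, 0.0863, 0.232]
orientation: [0.447, -3.109, 0.0]
force: [-0.6, -0.3, -3.7]
opening: 0.029
gripper_force: 25.0
```

```bash
python3 st.py
```

```text
t 11.7333 p [0.4294 0.0863 0.232 ] yaw 16.37 tilt [-2.e-04 -0.e+00 -1.e+00] F [-0.6 -0.3 -3.7] Tq [ 0.07  0.01 -0.02] open 0.029 g 25.0
```

>>> arm_command(
  deltas=[
    [[0,0,-0.05,0,0,0],[0,0,-0.05,0,0,0],[0,0,-0.05,0,0,0],[0,0,-0.05,0,0,0],[0,0,0,0,0,0],[0,0,0,0,0,0]],
  ],
)

```text
t: 12.23
tool_pos: [0.4294, 0.0863, 0.2301]
orientation: [0.447, -3.109, 0.0]
force: [0.0, 0.3, -2.8]
opening: 0.0292
gripper_force: 25.0
```

```bash
python3 st.py
```

```text
t 12.2333 p [0.4294 0.0863 0.2301] yaw 16.37 tilt [-1.e-04 -0.e+00 -1.e+00] F [ 0.   0.3 -2.8] Tq [ 0.02 -0.    0.05] open 0.0292 g 25.0
```

>>> arm_command(
  deltas=[
    [[0,0,-0.05,0,0,0],[0,0,-0.05,0,0,0],[0,0,0,0,0,0],[0,0,0,0,0,0]],
  ],
)

```text
t: 12.57
tool_pos: [0.4294, 0.0864, 0.2291]
orientation: [0.447, -3.109, -0.0]
force: [-0.1, -1.0, -4.2]
opening: 0.0294
gripper_force: 25.0
```

>>> arm_command(
  deltas=[
    [[0,0,0,0,0,0]],
  ],
)

```text
t: 12.65
tool_pos: [0.4294, 0.0864, 0.2291]
orientation: [-0.447, 3.11, -0.0]
force: [-0.1, 0.3, -4.6]
opening: 0.0299
gripper_force: 25.0
```

```bash
python3 st.py
```

```text
t 12.65 p [0.4294 0.0864 0.2291] yaw 16.37 tilt [ 0. -0. -1.] F [-0.1  0.3 -4.6] Tq [0.07 0.   0.  ] open 0.0299 g 25.0
```

Not touching yet; continue in 1 mm steps.

>>> arm_command(
  deltas=[
    [[0,0,-0.05,0,0,0],[0,0,-0.05,0,0,0],[0,0,0,0,0,0],[0,0,0,0,0,0]],
  ],
)

```text
t: 12.98
tool_pos: [0.4294, 0.0864, 0.2281]
orientation: [-0.447, 3.11, -0.0]
force: [-0.4, -0.2, -4.0]
opening: 0.0292
gripper_force: 25.0
```

>>> arm_command(
  deltas=[
    [[0,0,0,0,0,0]],
  ],
)

```text
t: 13.07
tool_pos: [0.4294, 0.0864, 0.2281]
orientation: [0.447, -3.11, -0.0]
force: [0.1, -0.2, -4.3]
opening: 0.0292
gripper_force: 25.0
```

>>> arm_command(
  deltas=[
    [[0,0,-0.05,0,0,0],[0,0,-0.05,0,0,0],[0,0,0,0,0,0],[0,0,0,0,0,0]],
  ],
)

```text
t: 13.4
tool_pos: [0.4297, 0.0864, 0.2274]
orientation: [-0.447, 3.109, -0.0]
force: [1.1, 0.3, -3.0]
opening: 0.0294
gripper_force: 25.0
```

>>> arm_command(
  deltas=[
    [[0,0,0,0,0,0]],
  ],
)

```text
t: 13.48
tool_pos: [0.4297, 0.0864, 0.2274]
orientation: [-0.447, 3.109, -0.0]
force: [1.4, -0.4, -3.6]
opening: 0.0294
gripper_force: 25.0
```

>>> arm_command(
  deltas=[
    [[0,0,-0.05,0,0,0],[0,0,0,0,0,0],[0,0,0,0,0,0]],
  ],
)

```text
t: 13.73
tool_pos: [0.4298, 0.0864, 0.2271]
orientation: [-0.447, 3.108, -0.0]
force: [2.3, 0.8, -0.4]
opening: 0.03
gripper_force: 25.0
```

>>> arm_command(
  deltas=[
    [[0,0,0,0,0,0]],
  ],
)

```text
t: 13.82
tool_pos: [0.4298, 0.0864, 0.2271]
orientation: [-0.447, 3.108, -0.0]
force: [1.8, 0.4, 0.9]
opening: 0.0294
gripper_force: 25.0
```

```bash
python3 st.py
```

```text
t 13.8167 p [0.4298 0.0864 0.2271] yaw 16.37 tilt [ 1.1e-03  1.0e-04 -1.0e+00] F [1.8 0.4 0.9] Tq [ 0.13 -0.34 -0.  ] open 0.0294 g 25.0
```

>>> arm_command(
  deltas=[
    [[0.05,0.01,0,0,0,0],[0.05,0.02,0,0,0,0],[0,0,0,0,0,0]],
  ],
)

```text
t: 14.07
tool_pos: [0.4304, 0.0866, 0.2265]
orientation: [0.447, -3.109, 0.0]
force: [1.1, 0.4, -1.9]
opening: 0.0296
gripper_force: 25.0
```

>>> arm_command(
  deltas=[
    [[0,0,0,0,0,0]],
  ],
)

```text
t: 14.15
tool_pos: [0.4304, 0.0866, 0.2265]
orientation: [0.447, -3.109, 0.0]
force: [0.7, -0.2, 0.2]
opening: 0.0295
gripper_force: 25.0
```

```bash
python3 st.py
```

```text
t 14.15 p [0.4304 0.0866 0.2265] yaw 16.37 tilt [-2.e-04 -1.e-04 -1.e+00] F [ 0.7 -0.2  0.2] Tq [-0.04 -0.28  0.04] open 0.0295 g 25.0
```

>>> arm_command(
  deltas=[
    [[0.05,0.01,-0.05,0,0,0],[0,0,0,0,0,0],[0,0,0,0,0,0]],
  ],
)

```text
t: 14.4
tool_pos: [0.4309, 0.0868, 0.226]
orientation: [0.447, -3.109, -0.0]
force: [1.3, 0.7, -1.2]
opening: 0.0293
gripper_force: 25.0
```

```bash
python3 st.py
```

```text
t 14.4 p [0.4309 0.0868 0.226 ] yaw 16.37 tilt [-1.e-04 -0.e+00 -1.e+00] F [ 1.3  0.7 -1.2] Tq [ 0.04 -0.34  0.08] open 0.0293 g 25.0
```

>>> arm_command(
  deltas=[
    [[0.05,0.01,-0.05,0,0,0],[0,0,0,0,0,0],[0,0,0,0,0,0]],
  ],
)

```text
t: 14.65
tool_pos: [0.4314, 0.0869, 0.2255]
orientation: [0.447, -3.109, -0.0]
force: [1.4, 0.0, -1.1]
opening: 0.0294
gripper_force: 25.0
```

>>> arm_command(
  deltas=[
    [[0.05,0.02,-0.05,0,0,0],[0,0,0,0,0,0],[0,0,0,0,0,0]],
  ],
)

```text
t: 14.9
tool_pos: [0.4319, 0.0871, 0.225]
orientation: [0.447, -3.109, -0.0]
force: [1.4, 0.8, -1.2]
opening: 0.0295
gripper_force: 25.0
```

```bash
python3 st.py
```

```text
t 14.9 p [0.4319 0.0871 0.225 ] yaw 16.37 tilt [-2.e-04 -0.e+00 -1.e+00] F [ 1.4  0.8 -1.2] Tq [ 0.01 -0.31  0.04] open 0.0295 g 25.0
```

Sliding down the front flank with a steady light force. Continue until Fz rises or Fx drops.

>>> arm_command(
  deltas=[
    [[0.05,0.01,-0.05,0,0,0],[0,0,0,0,0,0],[0,0,0,0,0,0]],
  ],
)

```text
t: 15.15
tool_pos: [0.4324, 0.0872, 0.2245]
orientation: [0.447, -3.109, -0.0]
force: [1.0, -0.1, -1.1]
opening: 0.0293
gripper_force: 25.0
```

>>> arm_command(
  deltas=[
    [[0.05,0.01,-0.05,0,0,0],[0,0,0,0,0,0],[0,0,0,0,0,0]],
  ],
)

```text
t: 15.4
tool_pos: [0.4329, 0.0873, 0.224]
orientation: [0.447, -3.109, -0.0]
force: [0.7, 0.6, -2.3]
opening: 0.0293
gripper_force: 25.0
```

```bash
python3 st.py
```

```text
t 15.4 p [0.4329 0.0873 0.224 ] yaw 16.37 tilt [-1.e-04  0.e+00 -1.e+00] F [ 0.7  0.6 -2.3] Tq [ 0.03 -0.22  0.05] open 0.0293 g 25.0
```

>>> arm_command(
  deltas=[
    [[0.02,0,-0.05,0,0,0],[0,0,0,0,0,0],[0,0,0,0,0,0]],
  ],
)

```text
t: 15.65
tool_pos: [0.4332, 0.0873, 0.2237]
orientation: [-0.447, 3.109, 0.0]
force: [0.4, 0.4, -2.4]
opening: 0.0295
gripper_force: 25.0
```

```bash
python3 st.py
```

```text
t 15.65 p [0.4332 0.0873 0.2237] yaw 16.37 tilt [ 2.e-04  0.e+00 -1.e+00] F [ 0.4  0.4 -2.4] Tq [ 0.1  -0.25  0.05] open 0.0295 g 25.0
```

>>> arm_command(
  deltas=[
    [[0.03,0.01,-0.05,0,0,0],[0,0,0,0,0,0],[0,0,0,0,0,0],[0,0,0,0,0,0]],
  ],
)

```text
t: 15.98
tool_pos: [0.4336, 0.0874, 0.2233]
orientation: [-0.447, 3.109, -0.0]
force: [0.8, 0.3, -0.9]
opening: 0.0294
gripper_force: 25.0
```

```bash
python3 st.py
```

```text
t 15.9833 p [0.4336 0.0874 0.2233] yaw 16.37 tilt [ 4.e-04  0.e+00 -1.e+00] F [ 0.8  0.3 -0.9] Tq [ 0.03 -0.32  0.06] open 0.0294 g 25.0
```

>>> arm_command(
  deltas=[
    [[0.05,0.02,-0.05,0,0,0],[0,0,0,0,0,0],[0,0,0,0,0,0],[0,0,0,0,0,0]],
  ],
)

```text
t: 16.32
tool_pos: [0.434, 0.0876, 0.2227]
orientation: [-0.447, 3.109, -0.0]
force: [2.2, 0.6, 0.8]
opening: 0.0295
gripper_force: 25.0
```

>>> arm_command(
  deltas=[
    [[0.05,0.01,-0.05,0,0,0],[0,0,0,0,0,0],[0,0,0,0,0,0],[0,0,0,0,0,0]],
  ],
)

```text
t: 16.65
tool_pos: [0.4345, 0.0877, 0.2222]
orientation: [-0.447, 3.109, 0.0]
force: [2.2, -0.1, -0.2]
opening: 0.0295
gripper_force: 25.0
```

```bash
python3 st.py
```

```text
t 16.65 p [0.4345 0.0877 0.2222] yaw 16.37 tilt [ 3.e-04  1.e-04 -1.e+00] F [ 2.2 -0.1 -0.2] Tq [ 0.08 -0.39 -0.01] open 0.0295 g 25.0
```

>>> arm_command(
  deltas=[
    [[0.08,0.02,-0.05,0,0,0],[0,0,0,0,0,0],[0,0,0,0,0,0],[0,0,0,0,0,0]],
  ],
)

```text
t: 16.98
tool_pos: [0.4352, 0.0878, 0.2216]
orientation: [0.447, -3.109, 0.0]
force: [1.2, -0.6, 0.3]
opening: 0.0293
gripper_force: 25.0
```

>>> arm_command(
  deltas=[
    [[0.06,0.02,-0.05,0,0,0],[0,0,0,0,0,0],[0,0,0,0,0,0],[0,0,0,0,0,0]],
  ],
)

```text
t: 17.32
tool_pos: [0.4355, 0.0879, 0.2214]
orientation: [0.447, -3.109, 0.0]
force: [-3.8, -1.3, 5.1]
opening: 0.0295
gripper_force: 25.0
```

```bash
python3 st.py
```

```text
t 17.3167 p [0.4355 0.0879 0.2214] yaw 16.37 tilt [-7.e-04 -3.e-04 -1.e+00] F [-3.8 -1.3  5.1] Tq [-0.28  0.7   0.08] open 0.0295 g 25.0
```

>>> arm_command(
  deltas=[
    [[-0.05,-0.01,0,0,0,0],[0,0,0,0,0,0],[0,0,0,0,0,0],[0,0,0,0,0,0]],
  ],
)

```text
t: 17.65
tool_pos: [0.4354, 0.0879, 0.2214]
orientation: [-0.447, 3.109, -0.0]
force: [-2.0, -0.5, 5.4]
opening: 0.0295
gripper_force: 25.0
```

```bash
python3 st.py
```

```text
t 17.65 p [0.4354 0.0879 0.2214] yaw 16.37 tilt [ 2.e-04 -1.e-04 -1.e+00] F [-2.  -0.5  5.4] Tq [-0.15  0.45  0.04] open 0.0295 g 25.0
```

>>> arm_command(
  deltas=[
    [[-0.05,-0.01,0,0,0,0],[0,0,0,0,0,0],[0,0,0,0,0,0],[0,0,0,0,0,0]],
  ],
)

```text
t: 17.98
tool_pos: [0.4352, 0.0879, 0.2214]
orientation: [-0.447, 3.109, -0.0]
force: [0.8, -0.6, 4.5]
opening: 0.0295
gripper_force: 25.0
```

Run:
```python
from plant import eyes; import cv2,st
st.show()
s=eyes.read_camera("scene");t=eyes.read_camera("top")
a=cv2.resize(s[100:175,190:290],None,fx=8,fy=8,interpolation=cv2.INTER_CUBIC)
cv2.imwrite("pics/g4.png",a)
```

```text
t 17.9833 p [0.4352 0.0879 0.2214] yaw 16.37 tilt [ 0.001  0.    -1.   ] F [ 0.8 -0.6  4.5] Tq [-0.09 -0.15  0.07] open 0.0295 g 25.0
```

View pics/g4.png

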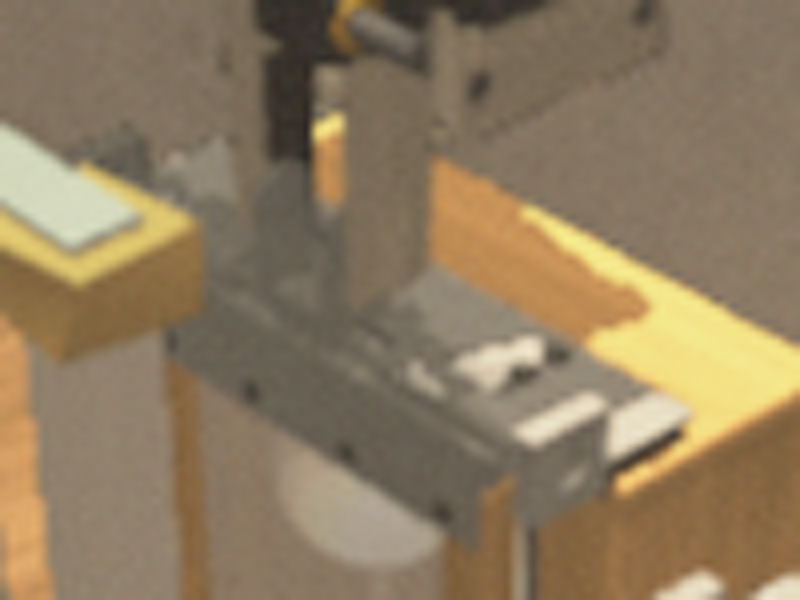

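>>> arm_command(
  deltas=[
    [[0,0,0,0,0,0],[0,0,0,0,0,0],[0,0,0,0,0,0],[0,0,0,0,0,0],[0,0,0,0,0,0],[0,0,0,0,0,0],[0,0,0,0,0,0],[0,0,0,0,0,0],[0,0,0,0,0,0],[0,0,0,0,0,0],[0,0,0,0,0,0]],
  ],
  gripper=0.6,
)

```text
t: 19.0
tool_pos: [0.4348, 0.0879, 0.221]
orientation: [0.447, -3.109, -0.0]
force: [0.3, -0.0, -0.3]
opening: 0.0743
gripper_force: 0.0
```

Run:
```python
from plant import eyes; import cv2,st
st.show()
s=eyes.read_camera("scene")
cv2.imwrite("pics/g5.png",cv2.resize(s[100:175,190:290],None,fx=8,fy=8,interpolation=cv2.INTER_CUBIC))
```

```text
t 19.0 p [0.4348 0.0879 0.221 ] yaw 16.37 tilt [-2.e-04 -0.e+00 -1.e+00] F [ 0.3 -0.  -0.3] Tq [ 0.03 -0.05  0.02] open 0.0743 g 0.0
```

View pics/g5.png

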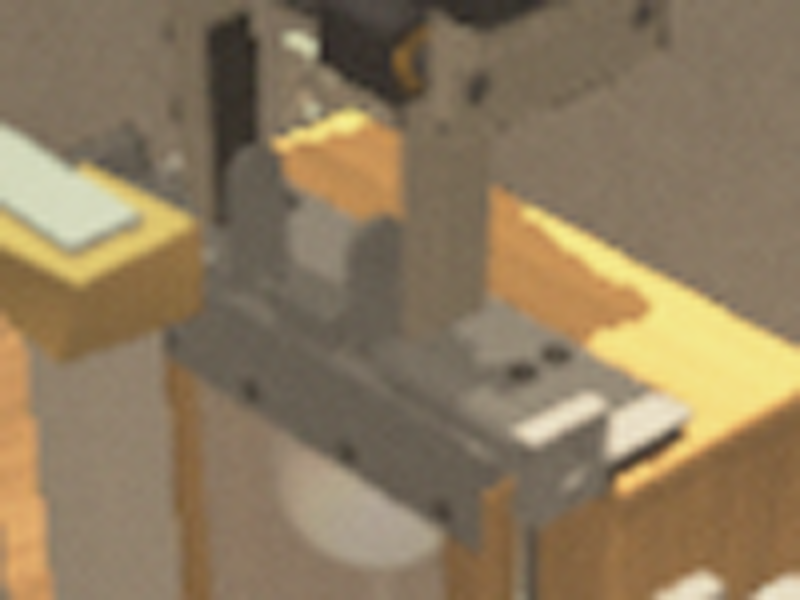

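>>> arm_command(
  deltas=[
    [[0,0,0.3,0,0,0],[0,0,0.6,0,0,0],[0,0,1,0,0,0],[0,0,1.5,0,0,0],[0,0,2,0,0,0],[0,0,2,0,0,0],[0,0,2,0,0,0],[0,0,2,0,0,0],[0,0,1,0,0,0],[0,0,0,0,0,0],[0,0,0,0,0,0],[0,0,0,0,0,0]],
  ],
)

```text
t: 20.05
tool_pos: [0.4345, 0.0878, 0.344]
orientation: [0.447, -3.108, -0.0]
force: [-0.4, 0.0, -0.5]
opening: 0.0748
gripper_force: 0.0
```

Run:
```python
from plant import eyes; import cv2,st
from ov import *
st.show()
s=eyes.read_camera("scene");cv2.imwrite("pics/end.png",s)
cv2.imwrite("pics/g6.png",cv2.resize(s[95:245,180:380],None,fx=4,fy=4,interpolation=cv2.INTER_CUBIC))
for y in(.0245,-.0245): print(((proj("scene",L([.4352,.0879,.2086],16.37,[0,y,.042]))-[180,95]+.5)*4).round())
```

```text
t 20.05 p [0.4345 0.0878 0.344 ] yaw 16.37 tilt [-1.5e-03 -1.0e-04 -1.0e+00] F [-0.4  0.  -0.5] Tq [ 0.08 -0.02  0.02] open 0.0748 g 0.0
[[174.  92.]]
[[235. 127.]]
```

View pics/g6.png

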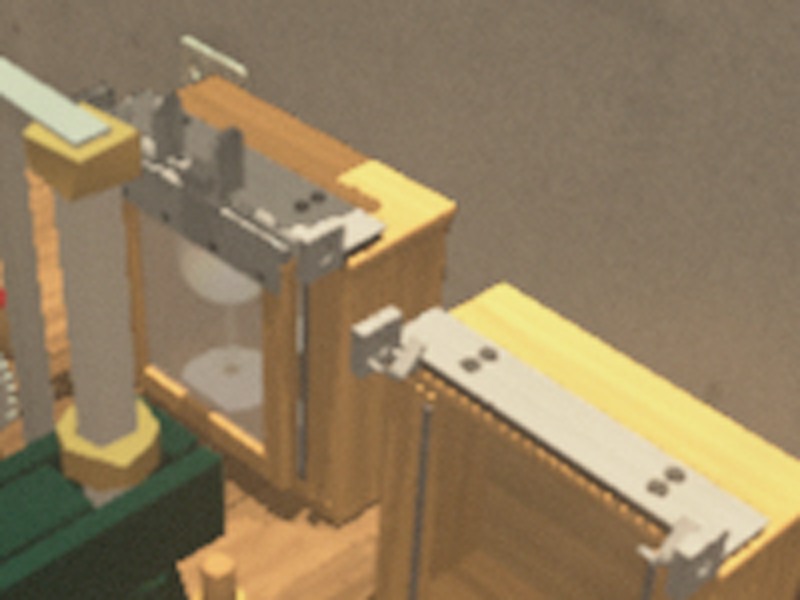

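```bash
python3 -c "
from plant import ticket
print(ticket.close_job())"
```

```text
the job is handed in; nothing more can be done
None
```

The door now hangs on cabinet B: it bedded in the cradles by feel before I let the pins go, and both tabs then sat at their home positions in the picture; job handed in at about 20 s.

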